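# Feel out the finger notch of the printing bed and hold its release down

### The arm

A 6-joint arm with a two-finger parallel gripper is mounted at the origin on a cart in front of the work surface, level with it; the furniture and walls round the work are solid. World frame = base frame: x ahead of the robot, y to its left, z up, the work surface at z = 0. Lengths are in m, angles in rad, forces in N, time in s.
With the tool pointing down it reaches from about 0.3 to 0.825 m from the base axis. Payload 5.4 kg.
Tool frame: the origin (TCP) lies at the very end of the fingers, on their centre line; the grasp point (between the pads) lies 19 mm behind it (arm.hold_point_z is the distance from the TCP to the grasp point, in m); y points along the fingers, z is the direction in which the jaws open and shut, and the axes are right-handed (so a half turn about y gives the same grasp; the last joint's range is limited). The gripper opens to 92 mm and grips with 3 to 60 N. Pads are 20 mm wide; open, the fingers measure 128 mm over their backs; the gripper's body (75 mm by 189 mm) begins 69 mm behind the grasp point.
Start: joints at [-1.393, 0.158, 1.597, -0, 1.386, -0.21], TCP at [0.217, -0.532, 0.215] pointing down, gripper open.
Joint ranges: [-2.91, 2.91], [-0.94, 2.29], [0.18, 2.7], [-1.29, 4.43], [0.17, 2.64], [-3, 3]. Speed limits (rad/s): [2.57, 2.57, 3.14, 3.14, 3.14, 3.14].

### API

Orientations are given as a unit quaternion [x, y, z, w].
In Python, from bench import readout, vision, ticket, arm gives the robot as it stands.
- The arm moves only by the tool servo_tool, never from a script. Its argument "commands" is a list of rows, each an object of numbers: "x", "y", "z": the shift along the tool's x, y, z in cm; "ax", "ay", "az": the turn, a rotation vector about the tool's x, y, z in degrees; "hand": the closure, from 0 (fully open) to 1 (shut). In form: [{"x": .., "y": .., "z": .., "ax": .., "ay": .., "az": .., "hand": ..}, ...]. A call has 1 to 8 rows; each row is the pose to reach, as a shift and turn from the pose commanded when the call began, along the tool's axes at that moment; what a row does not reach only later rows make up. A row lasts 1/10 s, in which the tool goes at most 50 mm and 8.59 degrees, less where a joint would pass 70% of its speed; a pose out of reach is approached as far as the arm can. A call with a gripper value outside its range is refused whole. The fingers move at their own pace and stop on an object; "force" is the grip in N (left out, the last holds). Time passes only in rows, so rows that repeat a pose let the fingers close. It gives the time, the measured TCP pose, the force and the opening at its end, in the units of the state.
- readout.state(): the state, without advancing time (a new reading comes with each control period).
- vision.grab_frame(name): name is "side" or "top" or "wrist"; returns a dict with "img" (384x512x3 uint8, red, green, blue), "fov_y" (degrees; the focal length in pixels is half the picture's height over the tangent of half this angle, whatever the lens; pixels are square), "cx", "cy" (the principal point, pixels), "view" (4x4, takes a point from world to camera coordinates). Camera axes: x right, y down, z forward; pixel columns grow to the right and rows downward; lengths in m; the calibration is good to about 2 mm. A picture is of the moment at which its call begins. There is no depth.
- ticket.job_done(): hands the job in, once; it reports no verdict.
The state is a dict: "time": time; "q": joint angles; "qvel": joint speeds; "joint_torque": joint torques, N m; "tcp_pos": TCP position; "tcp_rot": TCP orientation; "contact_force": force on the tool from outside, world axes, zero at the start; "ft_torque": the same for the moment, N m; "gripper_width": finger opening in m.
Only numpy, scipy, OpenCV 4.12 (cv2) and the standard library are available. Lean on these libraries where they do the work, as an engineer would, in place of code of your own. Each camera call takes 0.05 s, during which the arm holds its last target.

### The job

Open the clamp of the printing bed so that the lino block in it is no longer gripped: feel along the flat rail behind the bed's fence with a fingertip until you find the finger notch, then press the release pad at the bottom of the notch all the way down and keep it down; the program finishes while the fingertip is still holding the pad down. Leave the clamp jaw to open by itself without pushing it, do not pick anything up, and leave the block and the things lying on and round the bed where they are.

Things in the scene. Friction and masses are not known exactly. Their poses are not given: they have to be found in the camera images.
- bed: The printing bed: a plywood board 200 mm (its x) by 292 mm (its y) by 12 mm, fixed to the table. Origin: centre of its underside, on the table; x points away from the robot, y to the left, z up (it may be turned some degrees). A wooden fence runs across it along y, x = 35 to 47 mm, its top 46 mm above the table. The flat rail lies right behind the fence.
- rail_mid (a point): Middle of the flat rail's top (36 mm above the table), axes as the bed's. The rail: 40 mm wide (x +-20 mm), 264 mm long (y +-132 mm), with level solid end blocks (to y +-146 mm) and a level 9 mm rear lip. It is a row of six wooden pieces, each 44 mm along y: five solid, and one, a different one every time, with the finger notch. The fence, 10 mm higher, partly hides it.
- rail_right (a point): Right-hand end of the rail's top (y = -132 mm from rail_mid). The notch is centred in one of the six pieces, so 22, 66, 110, 154, 198 or 242 mm to the left of this point. It is 38 mm long along y and 40 mm wide (the whole rail), open only at the top; its floor is the release pad, of the same wood, 10 mm below the rail's top.
- release (a joint): How far the release pad is pressed down, in m: 0 up, 0.007 all the way down (against a stop). A spring pushes it back up: it begins to move at 4 N and takes about 8 N at the bottom.
- jaw: The clamp jaw: the aluminium bar, 16 x 110 x 17 mm, across the bed in front of the block (towards the robot), on two rods. Origin: middle of its underside; at x = -40.5 mm in the bed's frame when shut. Linked to the release pad, it backs off twice as far as the pad goes down, to x = -54.5 mm, and shuts again when the pad comes up. It must not be pushed directly.
- block: The lino printing block, loose, 65 mm along the bed's x, 95 mm along the bed's y, 21 mm high, lying on the board between jaw and fence. Origin: centre of its underside. To be left where it is.
- cutter: A lino cutter with a round wooden handle, 96 x 30 x 27 mm, lying loose on the right part of the board. Leave alone.
- wood_peg: A wooden clothes peg, 15 x 72 x 12 mm, lying loose on the left part of the board. Leave alone.
- brayer: A brayer (ink roller with a wooden handle), 189 x 121 x 35 mm, loose on the table behind the bed. Leave alone.
- tin: A round ink tin, 68 mm across, 50 mm high, loose on the table right of the bed. Leave alone.
- masking_tape: A roll of masking tape lying flat, 104 mm across, 25 mm high, loose on the table left of the bed. Leave alone.
- peg_2: A wooden clothes peg, 15 x 72 x 12 mm, loose on the table far left. Leave alone.
There are look-alikes about, which are no part of the job. There is more than one size of the block; the job needs the middle-sized.

How it is judged:
On the way:
1. the release pad is pressed all the way down and the jaw has opened (value of joint release above 0.0055 m and x of jaw in the frame of bed below -0.0505 m), for 0.2 s.
At the end, for the whole second after the job is handed in: The fingers hold the release pad at least 5.5 mm down (of 7) with more than 2 N, the jaw stands at least 10 mm open, and the block lies at rest within 10 mm of where it was (all of step 1 and contact force between the fingers and anything else above 2 N and distance of block from where it was at the start of the episode below 0.01 m and linear speed of block below 0.02 m/s); the arm keeps its last pose, push and grip.
It fails at once if the lino block is shoved (10 mm) or lifted out of the bed (distance of block from where it was at the start of the episode above 0.01 m).
It fails at once if the cutter or the peg on the bed is moved by more than 15 mm or lifted (distance of any of cutter, wood_peg from where it was at the start of the episode above 0.015 m).
It fails at once if something lying round the bed is moved by more than 20 mm or lifted (distance of any of brayer, tin, masking_tape, peg_2 from where it was at the start of the episode above 0.02 m).
It fails at once if the jaw itself is pushed (contact force between any of the fingers, the arm and jaw above 2 N).
It also fails if it takes over 64 s, if anything falls off the work surface, if the arm or the gripper's body presses on something with over 40 N, if the wrist force passes 120 N, or if a joint passes its speed limit or range.

## Working session

There is one attempt and no reset: what is moved stays moved. The work goes in short steps, Python scripts to look and compute and a tool call to move; the robot and the scene stay as the last step left them, time stands still between calls to the robot, and variables do not carry over. Pictures are saved under pics/ and viewed, and the job is handed in when it is done.

Besides the shell and the picture viewer there is one more tool, called after "Request:" as name(argument=value, ...) on one line, values as JSON. servo_tool: Moves the arm, as the interface text tells. Its arguments: {"type":"object","properties":{"commands":{"type":"array","items":{"type":"object","properties":{"x":{"type":"number"},"y":{"type":"number"},"z":{"type":"number"},"ax":{"type":"number"},"ay":{"type":"number"},"az":{"type":"number"},"hand":{"type":"number"}}}},"force":{"type":"number"}},"required":["commands"]}

```bash
mkdir -p pics
cat > h.py <<'E'
from bench import readout, vision, ticket, arm
import numpy as np, cv2
def cam(n):
    d=vision.grab_frame(n); return d
def K(d):
    f=d["img"].shape[0]/2/np.tan(np.radians(d["fov_y"])/2); return f
def ray(d,u,v,z):
    f=K(d); V=np.array(d["view"]); R=V[:3,:3]; t=V[:3,3]; c=-R.T@t
    r=R.T@np.array([(u-d["cx"])/f,(v-d["cy"])/f,1]); return c+r*(z-c[2])/r[2]
def proj(d,p):
    f=K(d); V=np.array(d["view"]); q=V[:3,:3]@np.array(p)+V[:3,3]; return np.array([d["cx"]+f*q[0]/q[2],d["cy"]+f*q[1]/q[2]])
def save(d,name,box=None,s=1):
    im=d["img"][:,:,::-1]
    if box: im=im[box[1]:box[3],box[0]:box[2]]
    im=cv2.resize(im,None,fx=s,fy=s,interpolation=cv2.INTER_CUBIC); cv2.imwrite("pics/"+name,im)
E
python3 - <<'E'
from h import *
import pickle
ds={}
for n in ("top","side"):
    d=cam(n); ds[n]=d; save(d,n+"0.png",s=1.5); print(n,d["fov_y"],np.round(d["view"],3).tolist())
pickle.dump(ds,open("d0.pkl","wb"))
print(readout.state())
E
```

```text
top 44.61769261741837 [[0.109, -0.994, 0.001, -0.023], [-0.971, -0.107, -0.215, 0.594], [0.214, 0.023, -0.977, 1.191], [0.0, 0.0, 0.0, 1.0]]
side 45.423511598820355 [[-0.961, -0.277, 0.013, 0.571], [-0.144, 0.456, -0.878, 0.121], [0.237, -0.846, -0.478, 1.38], [0.0, 0.0, 0.0, 1.0]]
{'time': 0.1, 'q': array([-1.39307563e+00,  1.58958403e-01,  1.59809667e+00, -1.21927796e-05,
        1.38618755e+00, -2.10107435e-01]), 'qvel': array([ 0.00066048, -0.00285669, -0.003408  ,  0.00133303, -0.00015593,
        0.00062164]), 'joint_torque': array([ 1.39166736e-03, -3.86505139e+01, -3.22958529e+01,  7.03472737e-02,
        3.38784058e-02, -4.58813156e-05]), 'tcp_pos': array([ 0.21732478, -0.53174608,  0.21373772]), 'tcp_rot': array([-0.13625576,  0.69443679, -0.6932701 ,  0.13626618]), 'contact_force': array([-0.04639976, -0.08880977, -0.26027444]), 'ft_torque': array([-0.02376139, -0.03092213,  0.04981857]), 'gripper_width': 0.09165169375354341}
```

View pics/top0.png

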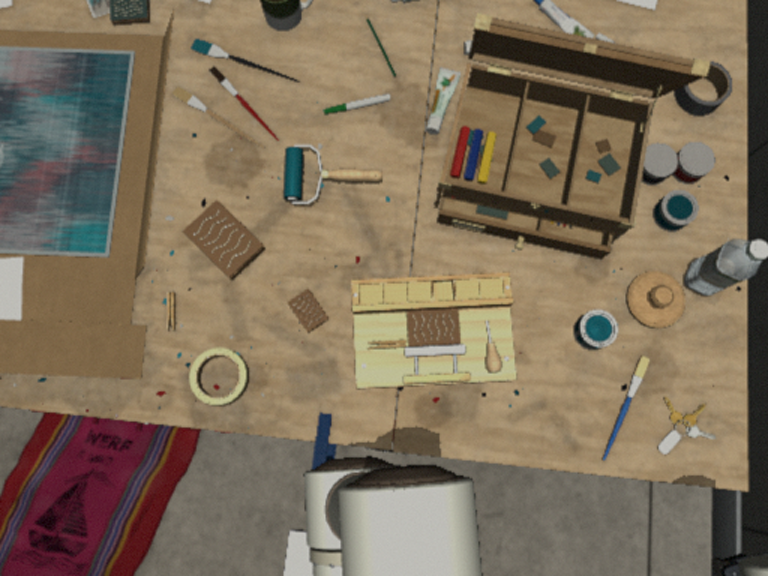

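View pics/side0.png

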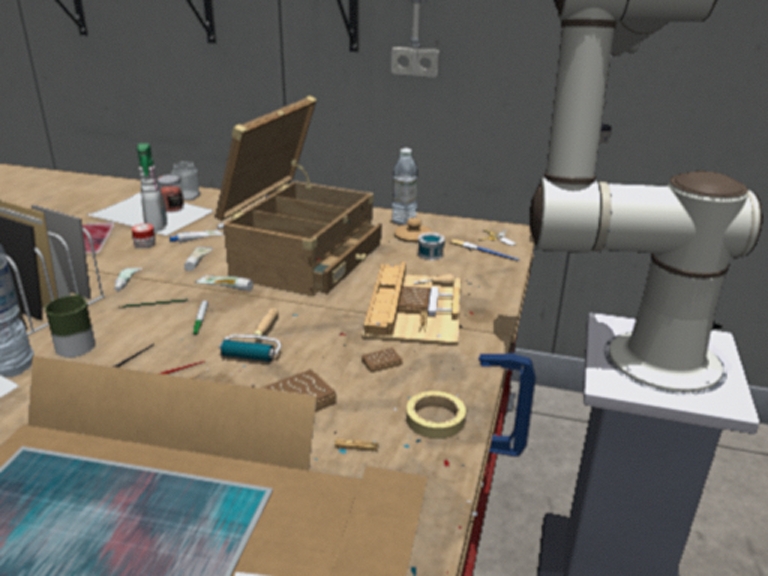

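Run:
```python
from h import *
import pickle
ds=pickle.load(open("d0.pkl","rb"))
save(ds["top"],"topc.png",(225,170,355,265),6)
save(ds["side"],"sidec.png",(230,165,320,235),8)
```

```text
(no output)
```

View pics/topc.png

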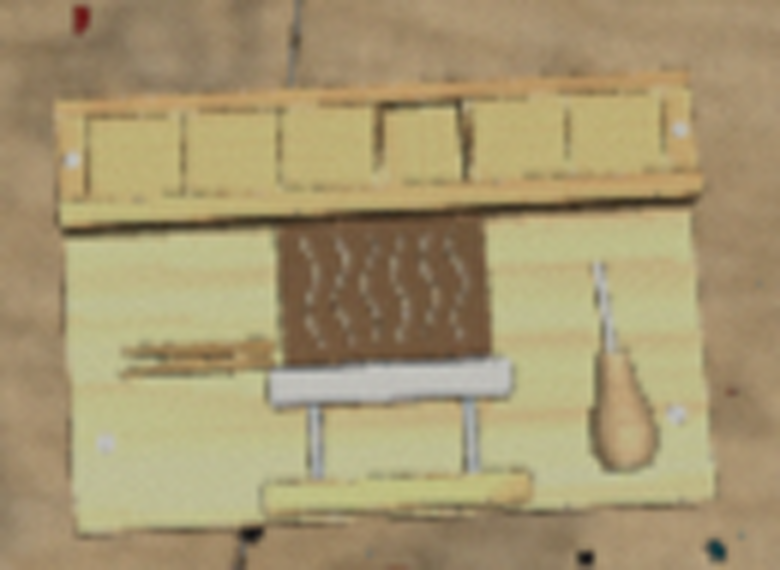

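View pics/sidec.png

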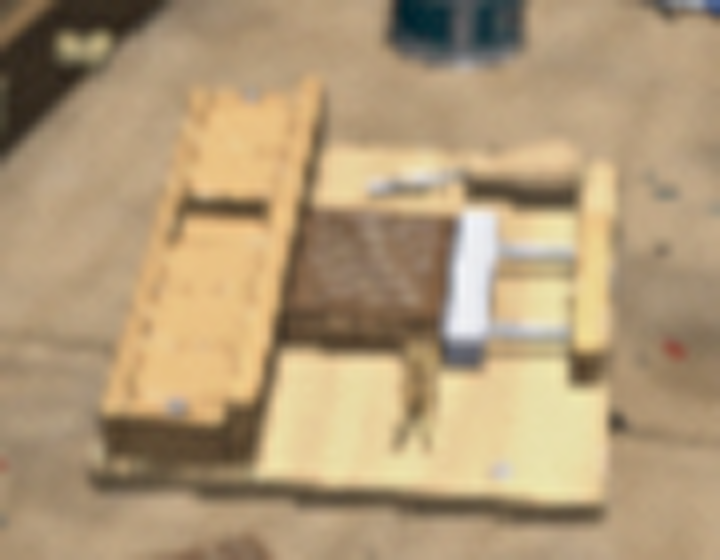

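```bash
cat >> h.py <<'E'
def b2w(p,b):
    c,s=np.cos(p[2]),np.sin(p[2]); return np.array([p[0]+c*b[0]-s*b[1],p[1]+s*b[0]+c*b[1],b[2]])
E
python3 - <<'E'
from h import *
import pickle
from scipy.optimize import least_squares
ds=pickle.load(open("d0.pkl","rb")); d=ds["top"]
C=[((-.1,.146,.012),(77,532)),((-.1,-.146,.012),(715,500)),((.096,.146,.036),(57,103)),((.096,-.146,.036),(687,73)),
((.087,-.003,.036),(380,103)),((.087,-.041,.036),(465,98)),((.087,.132,.036),(87,116)),((.087,-.132,.036),(665,92)),((.035,-.146,.046),(700,200)),((.035,.146,.046),(63,226))]
px=lambda q:np.array([225+(q[0]+.5)/6-.5,170+(q[1]+.5)/6-.5])
f=lambda p:np.concatenate([proj(d,b2w(p,b))-px(q) for b,q in C])
r=least_squares(f,[.45,0,0],loss="soft_l1"); p=r.x
print(p,np.degrees(p[2])); print(np.round(f(p).reshape(-1,2),2))
np.save("bed.npy",p)
for n,pt in dict(notch=(.067,-.022,.036),mid=(.067,0,.036),next=(.067,.022,.036)).items(): print(n,b2w(p,pt))
for n in ds:
    d=ds[n]; im=d["img"][:,:,::-1].copy(); im=cv2.resize(im,None,fx=6,fy=6,interpolation=cv2.INTER_CUBIC)
    P=lambda b:tuple(int(v) for v in (proj(d,b2w(p,b))+.5)*6)
    for z,poly in ((.012,[(-.1,-.146),(-.1,.146),(.1,.146),(.1,-.146)]),(.036,[(.047,-.041),(.047,-.003),(.087,-.003),(.087,-.041)]),(.036,[(.047,-.132),(.047,.132),(.087,.132),(.087,-.132)]),(.026,[(.047,-.041),(.047,-.003),(.087,-.003),(.087,-.041)])):
        cv2.polylines(im,[np.array([P((*q,z)) for q in poly])],True,(0,0,255) if z!=.026 else (255,0,0),1)
    u,v=P((0,0,.02)); cv2.imwrite("pics/ov_%s.png"%n,im[v-290:v+290,u-390:u+390])
E
```

```text
[ 0.52676914 -0.05580115  0.15525306] 8.895345220508677
[[-0.58  0.28]
 [ 0.51  0.63]
 [-0.25 -0.65]
 [ 0.63 -0.39]
 [ 0.21  0.11]
 [-0.17  0.33]
 [-0.03  0.15]
 [-0.5  -0.15]
 [ 1.02 -0.5 ]
 [-0.6   0.04]]
notch [ 0.59636515 -0.06717632  0.036     ]
mid [ 0.59296329 -0.04544093  0.036     ]
next [ 0.58956143 -0.02370553  0.036     ]
```

View pics/ov_top.png

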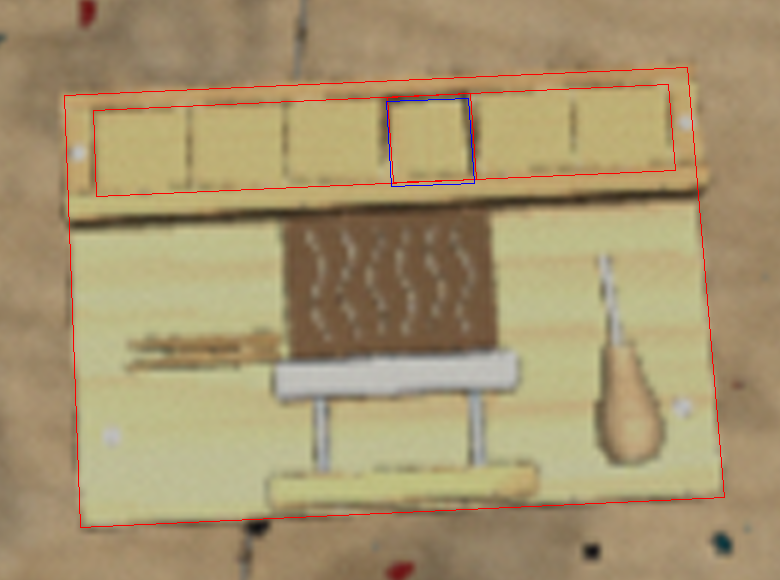

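View pics/ov_side.png

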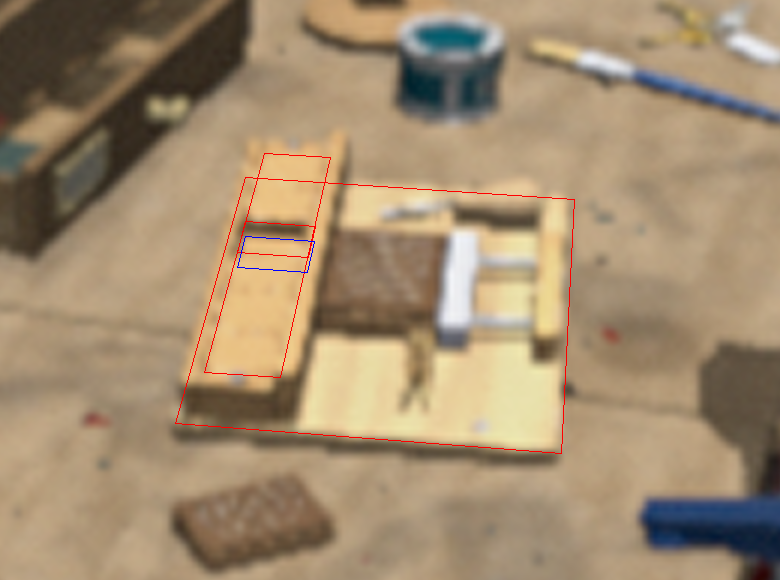

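Run:
```python
from h import *
import pickle
from scipy.spatial.transform import Rotation as R
ds=pickle.load(open("d0.pkl","rb")); d=ds["top"];p=np.load("bed.npy")
for n,(u,v),z in [("boxNL",(440,220),.03),("boxNLtop",(440,190),.1),("boxNR",(608,252),.03),("brayer handle end",(382,178),.015),("frame near",(325,205),.02),("knob",(520,242),.05),("tape",(220,376),.02)]:
    w=ray(d,u/1.5,v/1.5,z); dx=w[:2]-p[:2];c,s=np.cos(p[2]),np.sin(p[2]); print(n,w.round(3),"bed",np.round([c*dx[0]+s*dx[1],-s*dx[0]+c*dx[1]],3))
s=readout.state(); print(R.from_quat(s["tcp_rot"]).as_matrix().round(3), arm.hold_point_z)
V=np.array(d["view"]);print("cam",-V[:3,:3].T@V[:3,3])
d=cam("wrist");save(d,"w0.png",s=1.5)
```

```text
boxNL [ 0.732 -0.049  0.03 ] bed [ 0.203 -0.025]
boxNLtop [ 0.765 -0.041  0.1  ] bed [ 0.238 -0.022]
boxNR [ 0.704 -0.365  0.03 ] bed [ 0.127 -0.333]
brayer handle end [0.808 0.069 0.015] bed [0.298 0.08 ]
frame near [0.741 0.17  0.02 ] bed [0.246 0.19 ]
knob [ 0.699 -0.198  0.05 ] bed [ 0.148 -0.167]
tape [0.399 0.317 0.02 ] bed [-0.068  0.388]
[[-0.926 -0.     0.378]
 [-0.378  0.002 -0.926]
 [-0.    -1.    -0.002]] 0.0187
cam [0.32439808 0.0134648  1.29138737]
```

View pics/w0.png

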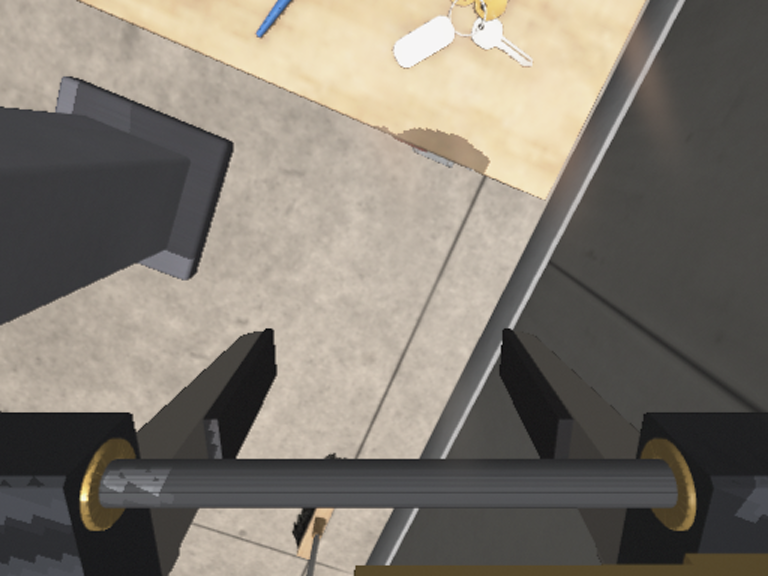

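Request:
servo_tool(commands=[{"x":-4,"z":-2.2,"hand":1},{"x":-8,"z":-4.4,"hand":1},{"x":-12,"z":-6.5,"hand":1},{"x":-16,"z":-8.7,"hand":1},{"x":-20,"z":-10.9,"hand":1},{"x":-24,"z":-13.1,"hand":1},{"x":-28,"z":-15.3,"hand":1},{"x":-32,"z":-17.4,"hand":1}], force=20)

```text
schema error: expected keys x, y, z, ax, ay, az, hand
```

Request:
servo_tool(commands=[{"x":-4,"z":-2.2,"ay":3,"hand":1},{"x":-8,"z":-4.4,"ay":6,"hand":1},{"x":-12,"z":-6.6,"ay":9,"hand":1},{"x":-16,"z":-8.8,"ay":12,"hand":1},{"x":-20.7,"z":-11.3,"ay":13.3,"hand":1},{"x":-20.7,"z":-11.3,"ay":13.3,"hand":1},{"x":-20.7,"z":-11.3,"ay":13.3,"hand":1},{"x":-20.7,"z":-11.3,"ay":13.3,"hand":1}])

```text
schema error: expected keys x, y, z, ax, ay, az, hand
```

Run:
```python
from h import *
from scipy.spatial.transform import Rotation as R
d=cam("wrist");save(d,"w1.png",s=1.5)
s=readout.state(); print(s["tcp_pos"],s["contact_force"],s["gripper_width"],R.from_quat(s["tcp_rot"]).as_matrix().round(3))
p=np.load("bed.npy");print("target",b2w(p,(.067,-.022,.026)))
im=cv2.imread("pics/w1.png")
for z,poly in ((.012,[(-.1,-.146),(-.1,.146),(.1,.146),(.1,-.146)]),(.036,[(.047,-.041),(.047,-.003),(.087,-.003),(.087,-.041)]),(.036,[(.047,-.132),(.047,.132),(.087,.132),(.087,-.132)])):
    cv2.polylines(im,[np.array([((proj(d,b2w(p,(*q,z)))+.5)*1.5).astype(int) for q in poly])],True,(0,0,255),1)
cv2.imwrite("pics/w1o.png",im)
d=cam("side");save(d,"s1.png",(200,80,360,240),4)
```

```text
[ 0.21734016 -0.53191752  0.21399841] [-0.06463246 -1.06311059 -0.6319841 ] 0.09196634568932822 [[-0.926 -0.     0.378]
 [-0.378  0.001 -0.926]
 [-0.    -1.    -0.001]]
target [ 0.59636515 -0.06717632  0.026     ]
```

View pics/w1o.png

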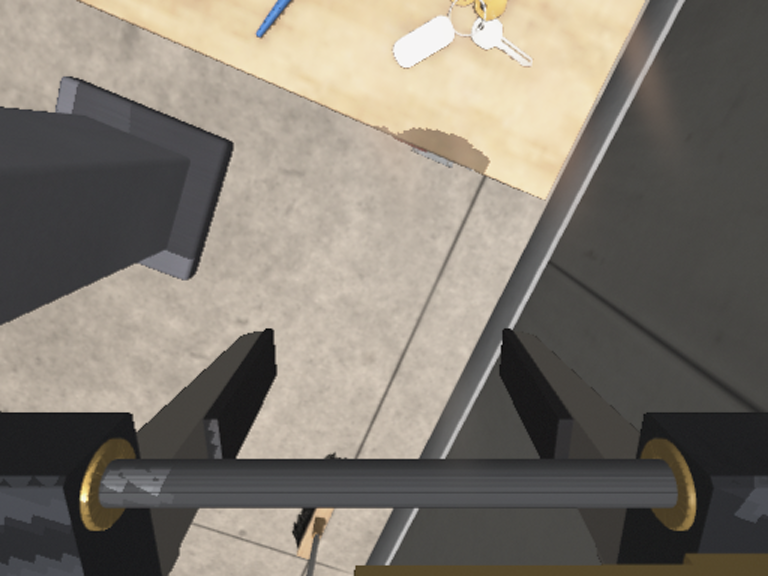

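View pics/s1.png

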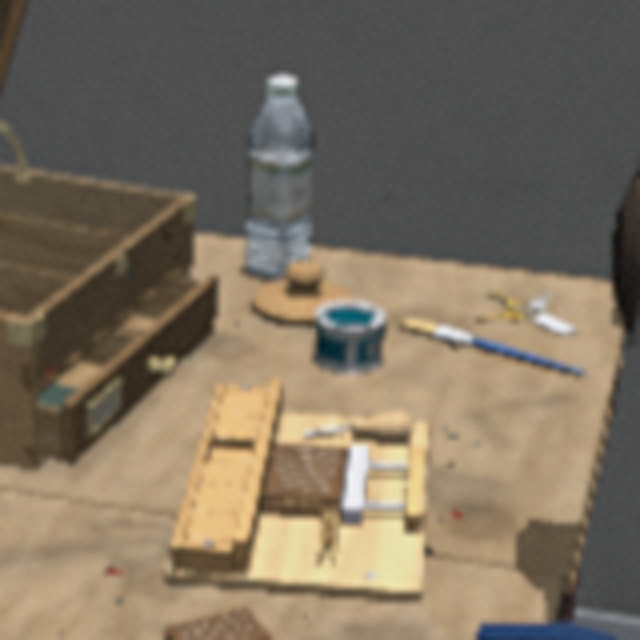

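Request:
servo_tool(commands=[{"x":-4,"y":0,"z":-2.2,"ax":0,"ay":0,"az":0,"hand":1},{"x":-8,"y":0,"z":-4.4,"ax":0,"ay":0,"az":0,"hand":1},{"x":-12,"y":0,"z":-6.5,"ax":0,"ay":0,"az":0,"hand":1},{"x":-16,"y":0,"z":-8.7,"ax":0,"ay":0,"az":0,"hand":1},{"x":-20,"y":0,"z":-10.9,"ax":0,"ay":0,"az":0,"hand":1},{"x":-24,"y":0,"z":-13.1,"ax":0,"ay":0,"az":0,"hand":1},{"x":-28,"y":0,"z":-15.3,"ax":0,"ay":0,"az":0,"hand":1},{"x":-32,"y":0,"z":-17.4,"ax":0,"ay":0,"az":0,"hand":1}], force=20)

```text
time: 1.05
tcp_pos: [0.4487, -0.2485, 0.2147]
tcp_rot: [0.136, -0.694, 0.694, -0.136]
contact_force: [0.3, -0.3, -0.9]
gripper_width: 0.0298
```

Request:
servo_tool(commands=[{"x":-4,"y":0,"z":-2.2,"ax":0,"ay":3,"az":0,"hand":1},{"x":-8,"y":0,"z":-4.4,"ax":0,"ay":6,"az":0,"hand":1},{"x":-12,"y":0,"z":-6.6,"ax":0,"ay":9,"az":0,"hand":1},{"x":-16,"y":0,"z":-8.8,"ax":0,"ay":12,"az":0,"hand":1},{"x":-20.7,"y":0,"z":-11.3,"ax":0,"ay":13.3,"az":0,"hand":1},{"x":-20.7,"y":0,"z":-11.3,"ax":0,"ay":13.3,"az":0,"hand":1},{"x":-20.7,"y":0,"z":-11.3,"ax":0,"ay":13.3,"az":0,"hand":1},{"x":-20.7,"y":0,"z":-11.3,"ax":0,"ay":13.3,"az":0,"hand":1}])

```text
time: 1.85
tcp_pos: [0.5962, -0.068, 0.2144]
tcp_rot: [0.055, -0.705, 0.705, -0.055]
contact_force: [-0.3, 0.5, 0.0]
gripper_width: 0.0004
```

```bash
cat > look.py <<'E'
from h import *
import sys
from scipy.spatial.transform import Rotation as R
k=sys.argv[1]
d=cam("wrist");save(d,"w%s.png"%k,s=1.5)
s=readout.state(); print(s["tcp_pos"],s["contact_force"],s["gripper_width"],R.from_quat(s["tcp_rot"]).as_matrix().round(3))
p=np.load("bed.npy");print("target",b2w(p,(.067,-.022,.026)))
im=cv2.imread("pics/w%s.png"%k)
for z,poly in ((.012,[(-.1,-.146),(-.1,.146),(.1,.146),(.1,-.146)]),(.036,[(.047,-.041),(.047,-.003),(.087,-.003),(.087,-.041)]),(.036,[(.047,-.132),(.047,.132),(.087,.132),(.087,-.132)])):
    cv2.polylines(im,[np.array([((proj(d,b2w(p,(*q,z)))+.5)*1.5).astype(int) for q in poly])],True,(0,0,255),1)
cv2.imwrite("pics/w%so.png"%k,im)
d=cam("side");save(d,"s%s.png"%k,(200,100,340,240),4)
E
python3 look.py 2
```

```text
[ 0.5961302  -0.06841349  0.21452359] [-0.39623806 -0.44686771 -0.08439714] 0.00021840470011655035 [[-0.988 -0.     0.154]
 [-0.154 -0.    -0.988]
 [ 0.001 -1.     0.   ]]
target [ 0.59636515 -0.06717632  0.026     ]
```

View pics/w2o.png

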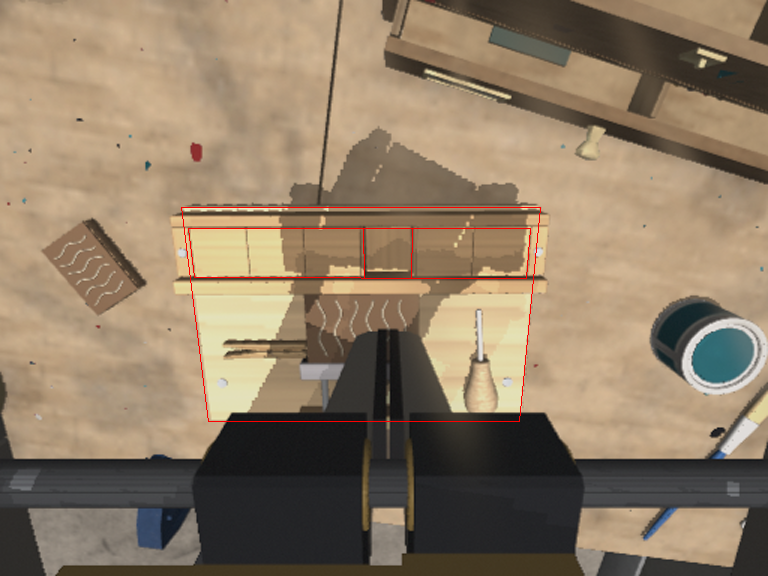

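View pics/s2.png

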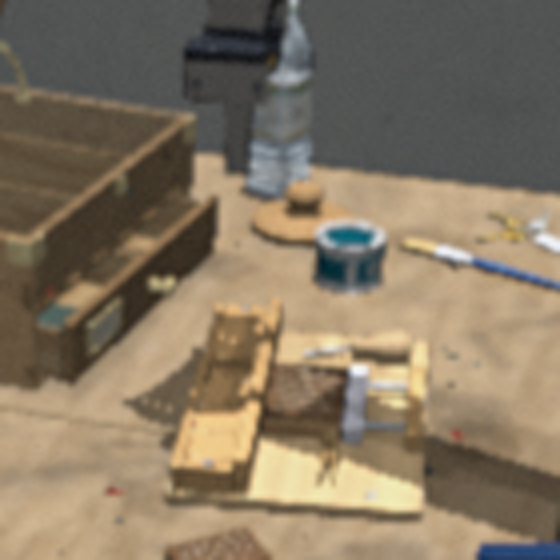

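Request:
servo_tool(commands=[{"x":0,"y":3,"z":-0.1,"ax":0,"ay":0,"az":0,"hand":1},{"x":0,"y":6,"z":-0.1,"ax":0,"ay":0,"az":0,"hand":1},{"x":0,"y":9,"z":-0.1,"ax":0,"ay":0,"az":0,"hand":1},{"x":0,"y":12,"z":-0.1,"ax":0,"ay":0,"az":0,"hand":1},{"x":0,"y":14,"z":-0.1,"ax":0,"ay":0,"az":0,"hand":1},{"x":0,"y":15.5,"z":-0.1,"ax":0,"ay":0,"az":0,"hand":1},{"x":0,"y":15.5,"z":-0.1,"ax":0,"ay":0,"az":0,"hand":1},{"x":0,"y":15.5,"z":-0.1,"ax":0,"ay":0,"az":0,"hand":1}])

```text
time: 2.75
tcp_pos: [0.597, -0.067, 0.0604]
tcp_rot: [0.054, -0.705, 0.705, -0.055]
contact_force: [-0.3, -0.5, 0.3]
gripper_width: 0.0005
```

```bash
python3 look.py 3
```

```text
[ 0.59756649 -0.06699379  0.061099  ] [ 0.34255648 -0.13753717  0.25171915] 0.0003843450377140263 [[-0.988  0.002  0.154]
 [-0.154 -0.001 -0.988]
 [-0.002 -1.     0.001]]
target [ 0.59636515 -0.06717632  0.026     ]
```

View pics/w3o.png

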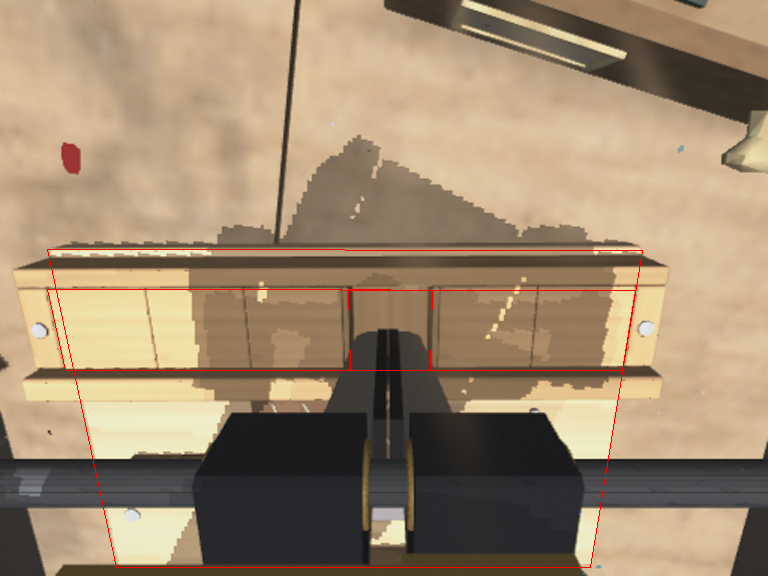

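View pics/s3.png

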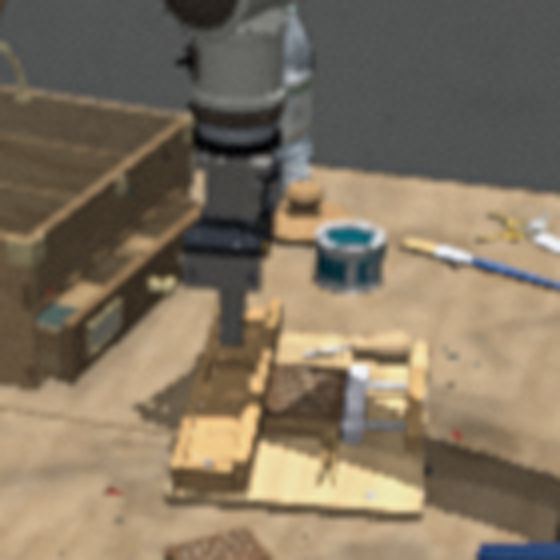

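Request:
servo_tool(commands=[{"x":0.1,"y":0.8,"z":0,"ax":0,"ay":0,"az":0,"hand":1},{"x":0.1,"y":1.6,"z":0,"ax":0,"ay":0,"az":0,"hand":1},{"x":0.1,"y":2.1,"z":0,"ax":0,"ay":0,"az":0,"hand":1},{"x":0.1,"y":2.5,"z":0,"ax":0,"ay":0,"az":0,"hand":1},{"x":0.1,"y":2.8,"z":0,"ax":0,"ay":0,"az":0,"hand":1},{"x":0.1,"y":3.0,"z":0,"ax":0,"ay":0,"az":0,"hand":1},{"x":0.1,"y":3.0,"z":0,"ax":0,"ay":0,"az":0,"hand":1}])

```text
time: 3.55
tcp_pos: [0.5955, -0.0664, 0.0293]
tcp_rot: [-0.055, 0.705, -0.705, 0.055]
contact_force: [-0.1, -0.2, -0.3]
gripper_width: 0.0006
```

At z 29 mm there is no contact, so the tip is below the rail's top and inside the notch. Next I press.

Request:
servo_tool(commands=[{"x":0,"y":0.2,"z":0,"ax":0,"ay":0,"az":0,"hand":1},{"x":0,"y":0.4,"z":0,"ax":0,"ay":0,"az":0,"hand":1},{"x":0,"y":0.5,"z":0,"ax":0,"ay":0,"az":0,"hand":1},{"x":0,"y":0.6,"z":0,"ax":0,"ay":0,"az":0,"hand":1},{"x":0,"y":0.7,"z":0,"ax":0,"ay":0,"az":0,"hand":1},{"x":0,"y":0.7,"z":0,"ax":0,"ay":0,"az":0,"hand":1}])

```text
time: 4.15
tcp_pos: [0.5959, -0.0666, 0.0231]
tcp_rot: [0.055, -0.705, 0.705, -0.055]
contact_force: [-2.5, 0.6, 5.3]
gripper_width: 0.0004
```

Request:
servo_tool(commands=[{"x":0,"y":0.1,"z":0,"ax":0,"ay":0,"az":0,"hand":1},{"x":0,"y":0.2,"z":0,"ax":0,"ay":0,"az":0,"hand":1},{"x":0,"y":0.3,"z":0,"ax":0,"ay":0,"az":0,"hand":1},{"x":0,"y":0.4,"z":0,"ax":0,"ay":0,"az":0,"hand":1},{"x":0,"y":0.5,"z":0,"ax":0,"ay":0,"az":0,"hand":1},{"x":0,"y":0.5,"z":0,"ax":0,"ay":0,"az":0,"hand":1}])

```text
time: 4.75
tcp_pos: [0.596, -0.0666, 0.0194]
tcp_rot: [0.055, -0.705, 0.705, -0.055]
contact_force: [-5.3, 2.0, 13.3]
gripper_width: 0.0005
```

```bash
python3 look.py 4; python3 -c "
from h import *
save(cam('top'),'t4.png',(225,170,355,265),6)"
```

```text
[ 0.5960119  -0.06659117  0.01936395] [-5.54671591  1.05347267 13.24107241] 0.0005133214415330193 [[-0.988  0.     0.155]
 [-0.155 -0.    -0.988]
 [-0.    -1.     0.   ]]
target [ 0.59636515 -0.06717632  0.026     ]
```

View pics/s4.png

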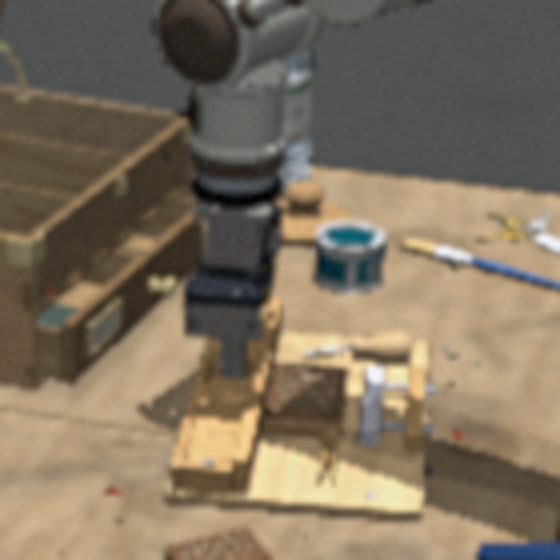

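View pics/t4.png

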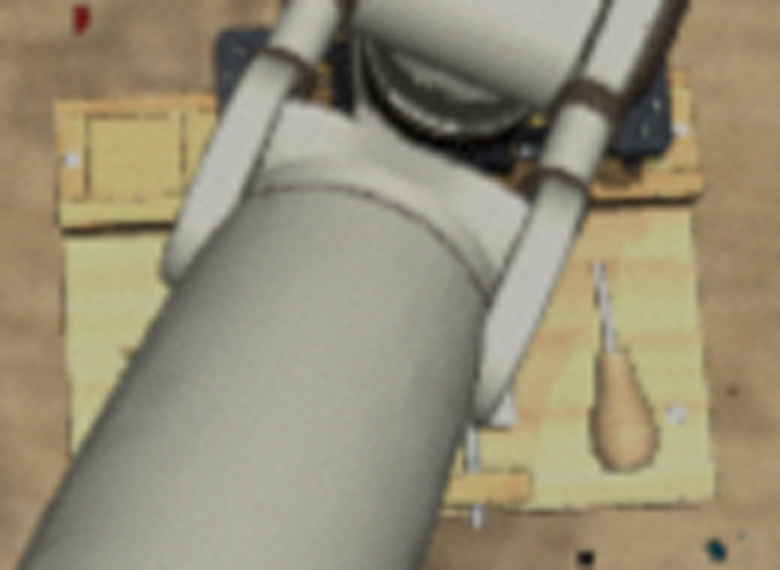

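Request:
servo_tool(commands=[{"x":0,"y":0.1,"z":0,"ax":0,"ay":0,"az":0,"hand":1},{"x":0,"y":0.1,"z":0,"ax":0,"ay":0,"az":0,"hand":1},{"x":0,"y":0.1,"z":0,"ax":0,"ay":0,"az":0,"hand":1},{"x":0,"y":0.1,"z":0,"ax":0,"ay":0,"az":0,"hand":1},{"x":0,"y":0.1,"z":0,"ax":0,"ay":0,"az":0,"hand":1}])

```text
time: 5.4
tcp_pos: [0.5961, -0.0666, 0.0193]
tcp_rot: [0.055, -0.705, 0.705, -0.055]
contact_force: [-8.3, 2.2, 19.6]
gripper_width: 0.0003
```

The force rose 6 N over a 1 mm further command while the tip stayed at 19.3 mm, so the pad is on its stop. I'm handing in.

```bash
python3 -c "
from h import *
print(ticket.job_done()); s=readout.state(); print(s['time'],s['tcp_pos'],s['contact_force'])"
```

```text
the job is handed in; nothing more can be done
None
the job is handed in; nothing more can be done
```

The clamp is open: the closed fingertips are holding the release pad down on its stop, and I handed the job in with them still pressing. No verdict was reported.

- **Finding the notch:** I picked it out in the camera pictures as the third piece from the right, 110 mm from the rail's right end. I did not feel along the rail. I confirmed the notch by lowering the fingers there: no contact at z = 29 mm, below the rail's 36 mm top.
- **Pressing:** The upward force was 5 N with the pad about 3 mm down. On the stop (tip at 19.3 mm, about 6.7 mm down) it rose to 13 N and then 20 N with almost no further travel. There was also a sideways force of about 8 N.
- **Jaw and surroundings:** The side picture shows the jaw backed off, with a clear gap to the block. The block and cutter look unmoved. The arm hid most of the block and the peg from the top camera, so I checked the block only by eye, in the side picture.
- **Disagreement:** The bed position worked out from the top camera was a few millimetres off in the side view. The wrist camera agreed with it, so I used it.

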